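Run a two-start GO thread plug gauge into its ring

ROBOT

A 6-joint arm with a two-finger parallel gripper is mounted at the origin on the work surface. World frame = base frame: x ahead of the robot, y to its left, z up, the work surface at z = 0. Lengths are in m, angles in rad, forces in N, time in s.
With the tool pointing down it reaches from about 0.25 to 0.725 m from the base axis. Payload 4 kg.
Tool frame: the origin (TCP) lies at the very end of the fingers, on their centre line; the grasp point (between the pads) lies 19 mm behind it; z points along the fingers, y is the line along which they close (so a half turn about z gives the same grasp; the last joint's range is limited). The gripper opens to 85 mm and grips with 20 to 120 N. Pads are 22 mm wide; open, the fingers measure 114 mm over their backs; the gripper's body (76 mm by 85 mm) begins 54 mm behind the grasp point. The pads swing forward as they close: fully open they stand 13 mm farther back than shut.
Start: joints at [-1.144, 0.241, 0.005, 1.335, 0, 1.571], TCP at [0.207, -0.455, 0.199] pointing down, gripper open.
Joint ranges: [-2.72, 2.72], [-1.05, 1.87], [-1.09, 1.28], [-1.99, 2.15], [-1.42, 1.44], [-3.14, 3.14]. Speed limits (rad/s): [2.79, 2.79, 3.14, 3.14, 3.14, 3.14].

INTERFACE

Orientations are given as a unit quaternion [x, y, z, w].
In Python, from workcell import bot, vision, workorder gives the robot as it stands.
- The arm moves only by the shell command python3 -m creep 'ROWS' [OPENING]. ROWS is JSON, a list of rows, each a list of 2 entries, a list of its own where there are three numbers: the shift along the tool's x, y, z in mm, then the turn, a rotation vector about the tool's x, y, z in rad. In form: [[[dx, dy, dz], [wx, wy, wz]], ...]. A call has 1 to 12 rows; each row shifts and turns the commanded pose from where the row before left it, along the tool's axes as they then stand; what a row does not reach is not made up. A row lasts 1/8 s, in which the tool goes at most 62.5 mm and 10.7 degrees, less where a joint would pass 70% of its speed; a pose out of reach is approached as far as the arm can. A call is refused whole if a number of a shift passes 62.5 or a number of a turn 0.188, either way. A call with a gripper value outside its range is refused whole. OPENING is the finger opening in mm, from 0 to 85.4, set as the call begins (- or left out, the last holds). The fingers move at their own pace and stop on an object; the grip force is fixed at half the most. Time passes only in rows, so rows that do not move let the fingers close. It gives the time, the measured TCP pose, the force, the opening and the grip force at its end, in the units of the state.
- bot.get_obs(): the state, without advancing time (a new reading comes with each control period).
- vision.camera(name): name is "scene" or "top" or "wrist"; returns a dict with "image" (480x640x3 uint8, blue, green, red), "z_map" (480x640 float32, m along the optical axis (not along the pixel's ray), 0 where there is no reading), "K" (3x3 intrinsics, pixels), "rvec" (rotation vector, rad) and "tvec" (3), from world to camera coordinates, as OpenCV has them; the wrist camera has in their place "tool_from_camera" (4x4, takes a point from camera to tool coordinates, whose origin is the TCP and whose axes are the flange's). Camera axes: x right, y down, z forward; pixel columns grow to the right and rows downward; lengths in m; the calibration is good to about 2 mm. A picture is of the moment at which its call begins: read the wrist's pose just before it.
- workorder.job_done(): hands the job in; it is judged then, once.
Trained networks look in a picture, given as the dict that the camera call returned (one of the last four; its "shot" number tells which), for a name from the list of things; names that differ only in an ending like _2 or _b are one class to them, and where a whole thing is asked for, a point or a joint stands for the part that bears it (a point fixed in the world has none). Each returns a list of dicts, best first, with "score" (0 to 1); they miss things now and then, are a little off and sometimes report something else, mostly with a low value. They report only what shows in the picture. A call takes as long as a camera call.
- vision.spot_in(picture, query): "position" ([column, row] in pixels, amid what is visible of it).
- vision.place_of(picture, query): "position" ([column, row] in pixels: a listed point, or the origin of a listed thing).
The state is a dict: "clock": time; "joint_pos": joint angles; "joint_vel": joint speeds; "tau": joint torques, N m; "eef_pos": TCP position; "tool_rot": TCP orientation; "ft_force": force on the tool from outside, world axes, zero at the start; "ft_torque": the same for the moment, N m; "grip_width": finger opening in m; "grasp_force": force on a finger pad.
Only numpy, scipy, OpenCV 4.12 (cv2) and the standard library are available. Lean on these libraries where they do the work, as an engineer would, in place of code of your own. Each camera call takes 0.05 s, during which the arm holds its last target. There are 200 camera calls.

TASK

Take the green-banded GO thread plug gauge from the wooden rack and stand it square in the mouth of the thread ring clamped on the measuring table. Resting it lightly on the thread, turn it backward (anticlockwise from above) until you have felt it ride up and then drop as the thread starts pass, then screw it forward (clockwise), never forcing or tilting it, until its collar is fully home on the ring's face; let go and leave it there. Leave the other gauges and the steel block alone.

Things in the scene. Friction and masses are not known exactly. Their poses are not given: they have to be found in the camera images.
- go_handle (a point): Centre (half-way up, on the axis) of the handle of the GO thread plug gauge, the one with the GREEN band; z along the gauge's axis, up. Knurled round handle, diameter 26 mm, 64 mm long (32 mm above and below this point). The gauge is one rigid part of about 0.36 kg, hanging upright by its collar in one of the rack's three bores, turned any way round.
- go_collar (a point): Centre of the underside of that gauge's collar, on the axis, 38 mm below the handle's centre. The collar is round, diameter 48 mm, 6 mm thick, directly under the handle. Below it are 22 mm of thread and nose. Fully home, this point lies at the ring's face.
- go_thread (a point): Point on that gauge's axis where its thread begins, 14.6 mm below the collar's underside. Right-hand thread, outer diameter 36 mm, two starts half a turn apart, lead 12 mm per turn (pitch 6 mm), rounded ridges 2.5 mm thick. Below this point a smooth pilot nose, diameter 30 mm tapering to 22 mm, ends 22 mm below the collar's underside.
- ring_face (a point): Centre of the upper face of the clamped thread ring, on the axis of its vertical bore, 111 mm above the work surface; z up, x and y as the table's (not the thread's). Ring: steel, outer diameter 76 mm, 26 mm thick, bore 37.4 mm countersunk to 44 mm, 32.6 mm between the ridges. It does not move. The jaws beside it stay below its face.
- ring_thread (a point): Point on the ring's axis where its mating two-start thread begins, 4 mm below the face. The ring was clamped turned any way round: where its two starts lie is not known and must be felt. Oiled (friction about 0.16), about 1 mm axial play. A gauge resting lightly (2 to 8 N) on it stands with its collar 7 to 13 mm above the face, as the starts happen to lie.
- cross_table: Measuring machine's cross table that carries ring and jaws: dark slotted plate 170 x 220 mm (its x, y), top 85 mm up, fixed. Origin on the work surface under the ring's axis. Turned back, the gauge rises 12 mm per turn; within half a turn, collar 12.8 mm above the face, the starts pass and it can drop 6 mm. Then about 210 degrees forward bring it home; some 30 degrees more and it jams.
- rack: Wooden gauge rack, fixed block 85 mm (its x) by 232 mm (its y) by 40 mm high; origin at the centre of its underside. Three bores 75 mm apart in a row along its y each hold a gauge with its collar resting on the block's top, so that the handles' centres are 78 mm above the work surface. All three handles are alike but for the coloured band at the top.
- nogo_handle (a point): Centre of the handle of the NO-GO gauge (RED band) in another bore of the rack; handle, collar and height as the GO gauge's. Bystander, loose.
- plain_handle (a point): Centre of the handle of the plain plug gauge (BLUE band) in another bore of the rack; handle, collar and height as the GO gauge's. Bystander, loose.
- block_mid (a point): Centre of a loose steel gauge block, 30 x 22 x 24 mm, on a corner of the cross table's plate. Bystander.

How it is judged:
By the outcome, as a careful person would: the job done as asked, in the order asked, and still so for the second after the job is handed in, with the robot touching nothing.
It also fails if it takes over 64 s, if anything falls off the work surface, if the arm or the gripper's body presses on something with over 40 N, if the wrist force passes 120 N, or if a joint passes its speed limit or range.

## Working session

There is one attempt and no reset: what is moved stays moved. The work goes in short steps, Python scripts to look and compute and a shell command to move; the robot and the scene stay as the last step left them, time stands still between calls to the robot, and variables do not carry over. Pictures are saved under pics/ and viewed, at most 10 in all, crops included, and the job is handed in when it is done.

```bash
mkdir -p pics; ls; cat > h.py <<'E'
import numpy as np,cv2
from workcell import bot,vision,workorder
from scipy.spatial.transform import Rotation as R
def world_ray(p,uv,o=None):
    K=p["K"]; d=np.linalg.inv(K)@np.array([uv[0],uv[1],1.])
    if "rvec" in p:
        Rm=cv2.Rodrigues(np.array(p["rvec"],float))[0]; t=np.array(p["tvec"],float).ravel()
        return -Rm.T@t, Rm.T@d
    T=np.array(p["tool_from_camera"]); Q=R.from_quat(o["tool_rot"]).as_matrix()
    return np.array(o["eef_pos"])+Q@T[:3,3], Q@T[:3,:3]@d
def at_z(p,uv,z,o=None):
    c,d=world_ray(p,uv,o); return c+d*(z-c[2])/d[2]
def depth_pt(p,uv,o=None):
    c,d=world_ray(p,uv,o); return c+d*p["z_map"][int(round(uv[1])),int(round(uv[0]))]
Z=dict(go_handle=.078,nogo_handle=.078,plain_handle=.078,ring_face=.111,go_collar=.04,rack=0,cross_table=0,block_mid=.097)
def look(cam,names):
    o=bot.get_obs(); p=vision.camera(cam)
    for n in names:
        for r in vision.place_of(p,n)[:2]:
            print(cam,n,round(r["score"],2),np.round(r["position"],1),np.round(at_z(p,r["position"],Z[n],o),4))
    return o,p
E
python3 - <<'E'
from h import *
o=bot.get_obs(); print({k:np.round(v,3) for k,v in o.items()})
for c in ("top","scene"):
    o,p=look(c,list(Z)); cv2.imwrite(f"pics/{c}1.png",p["image"])
E
```

```text
pics
{'clock': np.float64(0.0), 'joint_pos': array([-1.144,  0.241,  0.004,  1.335, -0.   ,  1.571]), 'joint_vel': array([-0.   , -0.002, -0.001, -0.   , -0.001,  0.   ]), 'tau': array([ 0.0000e+00, -3.7232e+01,  2.5241e+01,  1.7000e-02, -0.0000e+00,
        0.0000e+00]), 'eef_pos': array([ 0.207, -0.455,  0.198]), 'tool_rot': array([ 0.977,  0.212, -0.   , -0.001]), 'ft_force': array([ 0.602, -0.693,  0.585]), 'ft_torque': array([ 0.011,  0.029, -0.036]), 'grasp_force': np.float64(0.0), 'grip_width': np.float64(0.085)}
top go_handle 0.61 [191.5 258.5] [0.4832 0.2795 0.078 ]
top nogo_handle 0.68 [294.7 273.5] [0.4578 0.1318 0.078 ]
top plain_handle 0.89 [245.  265.2] [0.4716 0.2028 0.078 ]
top ring_face 0.95 [454.6 189.1] [ 0.5685 -0.0953  0.111 ]
top ring_face 0.48 [295.4 273. ] [0.4577 0.1291 0.111 ]
top go_collar 0.9 [197.3 256.5] [0.488  0.2792 0.04  ]
top rack 0.87 [249.  267.7] [0.4705 0.2071 0.    ]
top cross_table 0.94 [438.1 205.7] [ 0.5601 -0.0924  0.    ]
top block_mid 0.64 [396.1 228.3] [ 0.5171 -0.0135  0.097 ]
top block_mid 0.42 [200.8 258. ] [0.4826 0.2622 0.097 ]
scene go_handle 0.59 [418.8 213.8] [0.4839 0.277  0.078 ]
scene nogo_handle 0.68 [321.7 217.1] [0.4597 0.1301 0.078 ]
scene nogo_handle 0.49 [172.5 286.7] [ 0.5409 -0.0982  0.078 ]
scene plain_handle 0.78 [368.3 216. ] [0.4722 0.2002 0.078 ]
scene ring_face 0.74 [166.2 290.4] [ 0.5682 -0.1002  0.111 ]
scene go_collar 0.78 [413.9 232.9] [0.4901 0.2729 0.04  ]
scene rack 0.59 [364.9 248.7] [ 0.4757  0.1998 -0.    ]
scene cross_table 0.89 [188.7 329.2] [ 0.5661 -0.0923  0.    ]
scene cross_table 0.3 [371.5 216.1] [0.4098 0.2295 0.    ]
scene block_mid 0.91 [232.6 257.4] [ 0.5223 -0.0106  0.097 ]
```

View pics/top1.png

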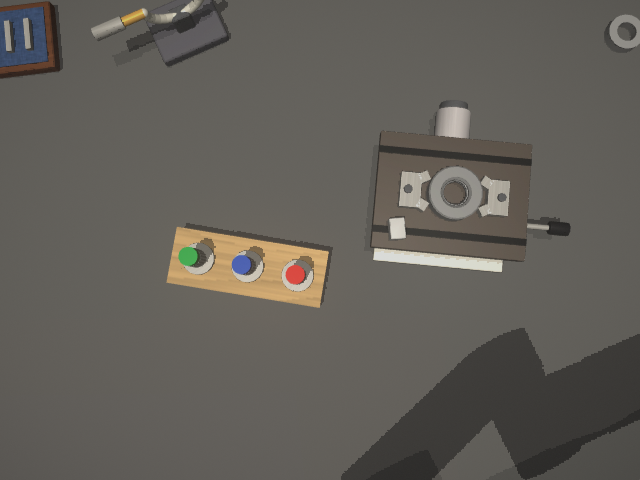

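View pics/scene1.png

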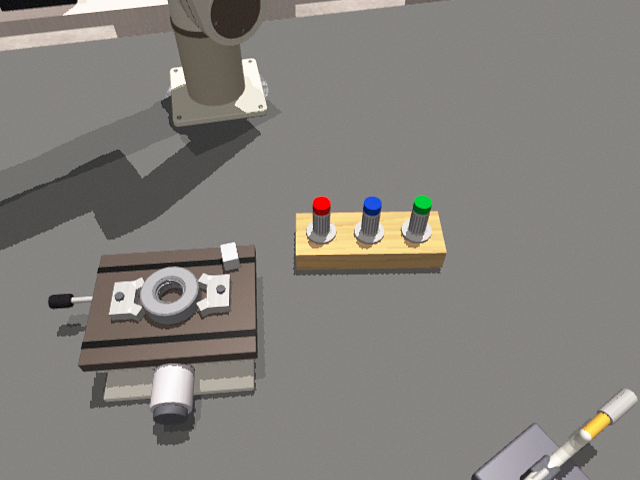

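Both pictures agree with the networks. In the top view green is at (188,257), blue at (242,265), red at (295,275) and the ring at (456,193). I'm going above the green gauge.

```bash
python3 -m creep '[[[43,-43,0],[0,0,0]],[[43,-43,0],[0,0,0]],[[43,-43,0],[0,0,0]],[[43,-43,0],[0,0,0]],[[43,-43,0],[0,0,0]],[[43,-43,0],[0,0,0]],[[43,-43,0],[0,0,0]],[[43,-43,0],[0,0,0]],[[43,-43,0],[0,0,0]],[[43,-43,0],[0,0,0]],[[43,-43,0],[0,0,0]],[[43,-43,0],[0,0,0]]]' 85
python3 -m creep '[[[40,-36,0],[0,0,0]],[[0,0,0],[0,0,-0.163]],[[0,0,0],[0,0,-0.163]],[[0,0,0],[0,0,-0.163]],[[0,0,0],[0,0,-0.163]],[[0,0,0],[0,0,-0.163]],[[0,0,0],[0,0,-0.163]],[[0,0,0],[0,0,0]],[[0,0,0],[0,0,0]]]'
cat >> h.py <<'E'
def rep(o,t=None):
    Q=R.from_quat(o["tool_rot"]).as_matrix()
    print("t",round(float(o["clock"]),2),"tcp",np.round(o["eef_pos"],4),"yaw",round(float(np.degrees(np.arctan2(Q[1,0],Q[0,0]))),1),"tilt",np.round(Q[:2,2],4),"q",np.round(np.degrees(o["joint_pos"]),1),"F",np.round(o["ft_force"],1),"w",round(float(o["grip_width"]),4))
    if t is not None: print("tool shift mm",np.round(1000*Q.T@(np.array(t)-o["eef_pos"]),1))
E
python3 - <<'E'
from h import *
o,p=look("wrist",["go_handle","plain_handle","nogo_handle","go_collar"]); cv2.imwrite("pics/w1.png",p["image"])
rep(o)
print(np.array(p["tool_from_camera"]))
E
```

```text
clock: 2.4
eef_pos: [0.4669, 0.2234, 0.1987]
tool_rot: [0.976, 0.219, -0.0, -0.003]
ft_force: [0.6, -0.6, 0.3]
grip_width: 0.085
grasp_force: 0.0
clock: 3.52
eef_pos: [0.4948, 0.2556, 0.1987]
tool_rot: [0.751, 0.66, 0.002, -0.01]
ft_force: [0.1, -0.0, 0.6]
grip_width: 0.0848
grasp_force: 0.0
wrist go_handle 0.59 [306.3 204.6] [0.4834 0.2758 0.078 ]
wrist plain_handle 0.78 [304. 284.] [0.4711 0.2032 0.078 ]
wrist nogo_handle 0.62 [301.2 357.2] [0.4576 0.1272 0.078 ]
wrist go_collar 0.7 [309.7 196.6] [0.485 0.277 0.04 ]
t 3.52 tcp [0.4948 0.2556 0.1987] yaw 82.6 tilt [-0.0094  0.018 ] q [ 26.6  20.3   9.3  79.    1.2 124. ] F [ 0.1 -0.   0.6] w 0.0848
[[ 1.02193101e-03 -9.58699503e-01 -2.84419090e-01  7.15816501e-02]
 [ 9.99999006e-01  7.03448723e-04  1.22190832e-03 -1.31021857e-03]
 [-9.71368649e-04 -2.84420056e-01  9.58699269e-01 -1.73763248e-01]
 [ 0.00000000e+00  0.00000000e+00  0.00000000e+00  1.00000000e+00]]
```

```bash
cat >> h.py <<'E'
def plan(o,pos,yaw=None):
    Q=R.from_quat(o["tool_rot"]).as_matrix()
    y=np.arctan2(Q[1,0],Q[0,0]) if yaw is None else np.radians(yaw)
    G=np.array([[np.cos(y),np.sin(y),0],[np.sin(y),-np.cos(y),0],[0,0,-1]])
    print("turn first",np.round(R.from_matrix(Q.T@G).as_rotvec(),4),"then shift mm",np.round(1000*G.T@(np.array(pos)-o["eef_pos"]),1))
E
python3 - <<'E'
from h import *
o=bot.get_obs(); plan(o,[.484,.277,.18],80.5)
E
```

```text
turn first [-0.0119 -0.0165  0.0379] then shift mm [ 19.3 -14.2  18.8]
```

```bash
python3 -m creep '[[[0,0,0],[-0.0119,-0.0165,0.0379]],[[10,-7,9],[0,0,0]],[[9,-7,9],[0,0,0]],[[0,0,0],[0,0,0]],[[0,0,0],[0,0,0]]]'
python3 - <<'E'
from h import *
o,p=look("wrist",["go_handle","plain_handle","nogo_handle","go_collar"]); cv2.imwrite("pics/w1.png",p["image"])
rep(o)
# green band blob centroid at z=.108 top
hsv=cv2.cvtColor(p["image"],cv2.COLOR_BGR2HSV); m=cv2.inRange(hsv,(45,100,60),(80,255,255))
ys,xs=np.nonzero(m); print(len(xs),xs.mean() if len(xs) else 0,ys.mean() if len(xs) else 0, xs.min(),xs.max(),ys.min(),ys.max())
zc=np.median(p["z_map"][m>0]); print(zc,[np.round(depth_pt(p,(x,ys.mean()),o),4) for x in (xs.min()+2,xs.mean(),xs.max()-2)])
pts=np.array([depth_pt(p,(x,y),o) for x,y in zip(xs,ys)]); t=pts[pts[:,2]>.107]; print(len(t),t.min(0),t.max(0),(t.min(0)+t.max(0))/2)
E
```

```text
clock: 4.4
eef_pos: [0.484, 0.2768, 0.1806]
tool_rot: [0.763, 0.647, -0.0, 0.0]
ft_force: [-1.4, 0.1, 0.3]
grip_width: 0.085
grasp_force: 0.0
wrist plain_handle 0.81 [321.2 307.8] [0.4725 0.2054 0.078 ]
wrist nogo_handle 0.98 [317.9 380.2] [0.4572 0.1311 0.078 ]
wrist go_collar 0.67 [321.1 216. ] [0.4847 0.2789 0.04  ]
t 4.4 tcp [0.484  0.2768 0.1806] yaw 80.6 tilt [-0.0002 -0.0003] q [ 29.8  20.8   7.3  76.5  -0.  129.2] F [-1.4  0.1  0.3] w 0.085
1059 323.1388101983003 236.81114258734655 306 340 218 255
0.2559827 [array([0.4748, 0.2802, 0.1092]), array([0.4857, 0.2778, 0.1072]), array([0.4966, 0.2767, 0.1096])]
957 [0.47257882 0.26343663 0.10704429] [0.49831153 0.34766099 0.35433026] [0.48544518 0.30554881 0.23068728]
```

View pics/w1.png

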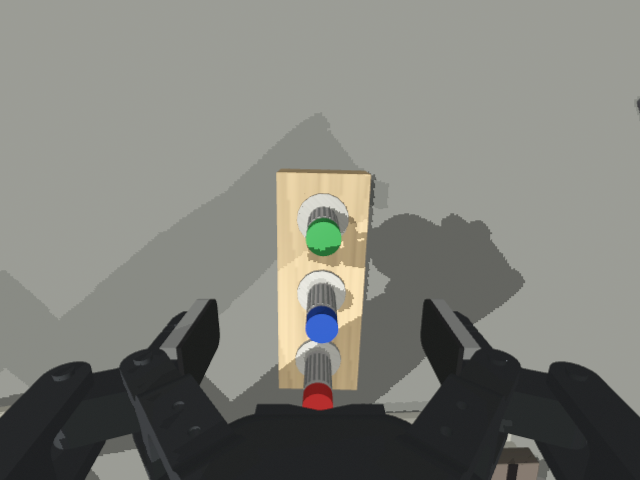

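The wrist view shows the green top at (323,238), between the open fingers, with blue (321,327) and red (318,395) below it. The gauge is at about (0.485, 0.2775), so I descend and grip.

```bash
python3 -m creep '[[[1,1,30],[0,0,0]],[[0,0,40],[0,0,0]],[[0,0,35],[0,0,0]],[[0,0,15.5],[0,0,0]],[[0,0,0],[0,0,0]],[[0,0,0],[0,0,0]]]'
python3 -m creep '[[[0,0,0],[0,0,0]],[[0,0,0],[0,0,0]],[[0,0,0],[0,0,0]],[[0,0,0],[0,0,0]],[[0,0,0],[0,0,0]],[[0,0,0],[0,0,0]]]' 15
python3 - <<'E'
from h import *
o=bot.get_obs(); rep(o); print(o["ft_torque"],o["grasp_force"])
E
```

```text
clock: 5.4
eef_pos: [0.4866, 0.2781, 0.0619]
tool_rot: [0.763, 0.646, 0.001, 0.0]
ft_force: [-0.6, -0.6, -0.6]
grip_width: 0.0852
grasp_force: 0.0
clock: 6.15
eef_pos: [0.4858, 0.2777, 0.0608]
tool_rot: [0.763, 0.646, 0.001, 0.0]
ft_force: [-0.0, -0.7, 4.6]
grip_width: 0.0233
grasp_force: 58.7
t 6.15 tcp [0.4858 0.2777 0.0608] yaw 80.5 tilt [0.0011 0.0005] q [ 29.8  25.8  -3.8  60.3  -0.  129.2] F [-0.  -0.7  4.6] w 0.0233
[-0.10379819  0.08078825  0.00176001] 58.69023263454437
```

```bash
python3 -m creep '[[[0,0,-20],[0,0,0]],[[0,0,-40],[0,0,0]],[[0,0,-45],[0,0,0]],[[0,0,-40],[0,0,0]],[[0,0,0],[0,0,0]],[[-50,20,0],[0,0,0]],[[-50,20,0],[0,0,0]],[[-50,20,0],[0,0,0]],[[-50,20,0],[0,0,0]],[[-50,20,0],[0,0,0]],[[-50,20,0],[0,0,0]],[[-50,20,0],[0,0,0]]]'
python3 -m creep '[[[0,0,0],[0,0,-0.158]],[[0,0,0],[0,0,-0.158]],[[0,0,0],[0,0,-0.158]],[[0,0,0],[0,0,-0.158]],[[0,0,0],[0,0,-0.158]],[[0,0,0],[0,0,-0.158]],[[0,0,0],[0,0,-0.158]],[[0,0,0],[0,0,-0.158]],[[0,0,0],[0,0,-0.158]],[[0,0,0],[0,0,-0.158]],[[0,0,0],[0,0,-0.158]],[[0,0,0],[0,0,0]]]'
python3 - <<'E'
from h import *
for c in ("wrist","top","scene"):
    o,p=look(c,["ring_face","go_handle","go_collar"]); cv2.imwrite(f"pics/{c}2.png",p["image"])
rep(o); plan(o,[.568,-.097,o["eef_pos"][2]],180.4)
E
```

```text
clock: 7.65
eef_pos: [0.5643, -0.0921, 0.2017]
tool_rot: [0.763, 0.646, -0.002, -0.002]
ft_force: [1.7, 0.5, -3.8]
grip_width: 0.0236
grasp_force: 59.7
clock: 9.15
eef_pos: [0.5642, -0.0904, 0.2021]
tool_rot: [-0.0, 1.0, 0.0, -0.003]
ft_force: [-0.0, 0.2, -5.3]
grip_width: 0.0234
grasp_force: 59.9
wrist ring_face 0.86 [309.7 237.5] [ 0.5661 -0.0989  0.111 ]
wrist go_handle 0.77 [320.2 289.2] [ 0.6257 -0.0903  0.078 ]
wrist go_collar 0.59 [322.4 261.1] [ 0.6114 -0.088   0.04  ]
top ring_face 0.65 [454.2 192.2] [ 0.5641 -0.0945  0.111 ]
top ring_face 0.58 [459.4 184.6] [ 0.5746 -0.1023  0.111 ]
top go_handle 0.64 [469.8 175.9] [ 0.5924 -0.1254  0.078 ]
top go_collar 0.93 [462.  182.4] [ 0.5895 -0.1225  0.04  ]
scene ring_face 0.83 [169.4 289.4] [ 0.5675 -0.0961  0.111 ]
scene go_handle 0.85 [152.7 232.7] [ 0.4376 -0.1237  0.078 ]
scene go_collar 0.76 [163.5 255.8] [ 0.4543 -0.1168  0.04  ]
t 9.55 tcp [ 0.5658 -0.0908  0.2052] yaw -179.9 tilt [0.0001 0.    ] q [-9.1 22.1 12.8 80.8  0.  -9.2] F [-0.1 -0.8 -3.6] w 0.0235
turn first [ 0.      0.0001 -0.0055] then shift mm [-2.1 -6.3  0. ]
```

View pics/wrist2.png

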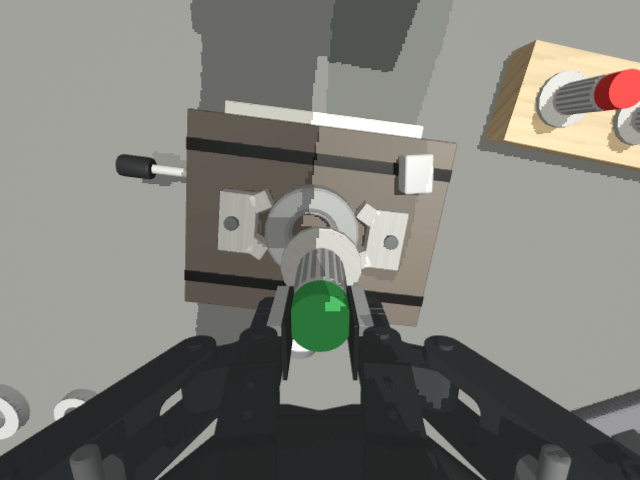

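Wrist view: the gauge is held upright with its green top at (320,315) and its collar at (320,262). The ring is at about (310,230), partly hidden. I'll measure ring and collar in the depth maps by circle fits.

```bash
cat >> h.py <<'E'
from scipy.optimize import least_squares
def cloud(p,o):
    v,u=np.mgrid[0:480,0:640]; c,M=world_ray(p,(0,0),o)
    d=np.stack([u.ravel(),v.ravel(),np.ones(u.size)])
    if "rvec" in p: A=cv2.Rodrigues(np.array(p["rvec"],float))[0].T
    else: A=R.from_quat(o["tool_rot"]).as_matrix()@np.array(p["tool_from_camera"])[:3,:3]
    z=p["z_map"].ravel(); P=(c[:,None]+A@np.linalg.inv(p["K"])@d*z).T
    P[z==0]=9; return P.reshape(480,640,3)
def circ(p,o,z,radii,c0,tol=.0025,rmax=.05):
    P=cloud(p,o); m=(abs(P[...,2]-z)<tol)&(np.hypot(P[...,0]-c0[0],P[...,1]-c0[1])<rmax)
    e=m&~(cv2.erode(m.astype(np.uint8),np.ones((3,3)))>0)
    q=P[e][:,:2]; rr=np.array(radii)
    f=lambda c:(lambda r:r[np.arange(len(q)),abs(r).argmin(1)])(np.hypot(*(q-c).T)[:,None]-rr)
    best=min((least_squares(f,np.array(c0)+[a,b],loss="cauchy",f_scale=.0006) for a in(-.006,0,.006) for b in(-.006,0,.006)),key=lambda s:s.cost)
    r=f(best.x); print("circle z",round(float(np.median(P[m][:,2])),4),"n",len(q),"inl",(abs(r)<.001).sum(),"c",np.round(best.x,4)); return best.x
E
python3 - <<'E'
from h import *
for c in ("wrist","top","scene"):
    o=bot.get_obs(); p=vision.camera(c); t=o["eef_pos"]; print(c)
    a=circ(p,o,.111,[.022,.038],[.567,-.097]); b=circ(p,o,t[2]-.0148,[.024],t[:2],rmax=.035); print("ring-collar",a-b,"collar-tcp",b-t[:2])
rep(o)
E
```

```text
wrist
circle z 0.1094 n 1629 inl 274 c [ 0.5673 -0.0976]
circle z 0.189 n 1356 inl 227 c [ 0.5715 -0.0901]
ring-collar [-0.00411937 -0.00742668] collar-tcp [0.00554441 0.00062775]
top
circle z 0.111 n 579 inl 136 c [ 0.566  -0.0973]
circle z 0.1908 n 239 inl 50 c [ 0.5703 -0.09  ]
ring-collar [-0.00432193 -0.00726323] collar-tcp [0.00443342 0.00078388]
scene
circle z 0.1097 n 907 inl 141 c [ 0.5646 -0.0981]
circle z 0.1893 n 389 inl 55 c [ 0.5637 -0.0895]
ring-collar [ 0.00087477 -0.00867427] collar-tcp [-0.00211279  0.00131617]
t 9.85 tcp [ 0.5659 -0.0908  0.2053] yaw -179.9 tilt [0.0002 0.    ] q [-9.1 22.1 12.9 80.8  0.  -9.2] F [ 0.8 -0.3 -4.9] w 0.0237
```

```bash
cat >> h.py <<'E'
def grab(cam,n=6):
    o=bot.get_obs(); ps=[vision.camera(cam) for _ in range(n)]; p=dict(ps[-1])
    z=np.median([q["z_map"] for q in ps],0).astype(np.float32); p["z_map"]=cv2.medianBlur(z,3); p["std"]=float(np.median(np.std([q["z_map"] for q in ps],0))); return o,p
E
python3 - <<'E'
from h import *
import pickle
S={}
for c in ("wrist","top","scene"):
    o,p=grab(c); S[c]=(o,p); t=o["eef_pos"]; print(c,p["std"])
    for tol in(.003,.0045):
        a=circ(p,o,.1105,[.022,.038],[.567,-.097],tol); b=circ(p,o,t[2]-.0155,[.024],t[:2],tol,rmax=.035); print("ring-collar",a-b,"collar-tcp",b-t[:2])
pickle.dump(S,open("S.pkl","wb")); rep(o)
E
```

```text
wrist 0.000620231032371521
circle z 0.1094 n 417 inl 273 c [ 0.5656 -0.0976]
circle z 0.1888 n 351 inl 195 c [ 0.5653 -0.0909]
ring-collar [ 0.00031512 -0.00676329] collar-tcp [-0.00055644 -0.00010222]
circle z 0.1093 n 424 inl 207 c [ 0.5653 -0.0976]
circle z 0.1888 n 351 inl 195 c [ 0.5652 -0.0908]
ring-collar [ 0.00011932 -0.00673133] collar-tcp [-6.75305632e-04 -8.86410071e-05]
top 0.0012881839647889137
circle z 0.1111 n 238 inl 121 c [ 0.5657 -0.0972]
circle z 0.1907 n 134 inl 68 c [ 0.566  -0.0892]
ring-collar [-0.00035792 -0.00795769] collar-tcp [0.0002006 0.0015272]
circle z 0.1111 n 239 inl 116 c [ 0.5654 -0.0969]
circle z 0.1907 n 136 inl 71 c [ 0.566  -0.0893]
ring-collar [-0.00063633 -0.00759426] collar-tcp [0.0001782  0.00150361]
scene 0.0012165720108896494
circle z 0.1095 n 338 inl 135 c [ 0.5659 -0.0972]
circle z 0.189 n 179 inl 80 c [ 0.5665 -0.0902]
ring-collar [-0.00059389 -0.00695412] collar-tcp [0.00066126 0.00053356]
circle z 0.1095 n 335 inl 130 c [ 0.5662 -0.0971]
circle z 0.189 n 175 inl 81 c [ 0.5667 -0.0902]
ring-collar [-0.00052635 -0.00694162] collar-tcp [0.00083794 0.00055587]
t 10.5 tcp [ 0.5658 -0.0908  0.2053] yaw -179.9 tilt [0.0001 0.    ] q [-9.1 22.1 12.9 80.8  0.  -9.2] F [ 0.4  0.3 -4.2] w 0.0235
```

Ring minus collar is consistently about (-0.3, -7.0) mm. I'll move over the ring, down to just above the face, and check again.

```bash
python3 -m creep '[[[0.3,-7,0],[0,0,0]],[[0,0,0],[0,0,0]],[[0,0,22],[0,0,0]],[[0,0,22],[0,0,0]],[[0,0,0],[0,0,0]],[[0,0,0],[0,0,0]]]'
python3 - <<'E'
from h import *
for c in ("wrist","top","scene"):
    o,p=grab(c,5); t=o["eef_pos"]
    if c!="top": cv2.imwrite(f"pics/{c}3.png",p["image"])
    for tol in(.003,.0045):
        a=circ(p,o,.1105,[.022,.038],[.567,-.097],tol); b=circ(p,o,t[2]-.0155,[.024],t[:2],tol,rmax=.035); print(c,"ring-collar",a-b,"collar-tcp",b-t[:2])
rep(o)
E
```

```text
clock: 11.55
eef_pos: [0.5661, -0.0979, 0.1621]
tool_rot: [-0.001, 1.0, -0.0, 0.001]
ft_force: [-0.0, 0.6, -3.2]
grip_width: 0.0237
grasp_force: 59.8
circle z 0.109 n 540 inl 319 c [ 0.5653 -0.098 ]
circle z 0.1456 n 351 inl 195 c [ 0.5655 -0.098 ]
wrist ring-collar [-2.3337918e-04  6.8509059e-05] collar-tcp [-0.00055349 -0.00013086]
circle z 0.109 n 534 inl 270 c [ 0.5648 -0.0979]
circle z 0.1456 n 351 inl 197 c [ 0.5654 -0.098 ]
wrist ring-collar [-5.93873236e-04  6.75066129e-05] collar-tcp [-6.78172561e-04 -9.28351913e-05]
circle z 0.1111 n 225 inl 119 c [ 0.5656 -0.0972]
circle z 0.1471 n 122 inl 59 c [ 0.5662 -0.0963]
top ring-collar [-0.00059511 -0.00087749] collar-tcp [-5.24832386e-07  1.52758536e-03]
circle z 0.1111 n 227 inl 112 c [ 0.5654 -0.0968]
circle z 0.1471 n 125 inl 62 c [ 0.566  -0.0963]
top ring-collar [-0.00069129 -0.00047374] collar-tcp [-0.00013717  0.00150938]
circle z 0.1095 n 262 inl 136 c [ 0.5655 -0.0973]
circle z 0.1451 n 170 inl 75 c [ 0.5661 -0.0973]
scene ring-collar [-6.06016469e-04  6.04243510e-05] collar-tcp [0.00052606 0.00039887]
circle z 0.1095 n 264 inl 138 c [ 0.566  -0.0972]
circle z 0.1451 n 170 inl 77 c [ 0.5664 -0.0972]
scene ring-collar [-3.74010176e-04 -2.63082563e-05] collar-tcp [0.0007632 0.0005675]
t 12.05 tcp [ 0.5656 -0.0977  0.1614] yaw -179.9 tilt [ 0.0003 -0.    ] q [-9.8 23.2  7.9 74.8  0.  -9.9] F [ 0.5  0.  -5. ] w 0.0235
```

```bash
python3 -m creep '[[[0.4,-0.1,0],[0,0,0]],[[0,0,5],[0,0,0]],[[0,0,5],[0,0,0]],[[0,0,4],[0,0,0]],[[0,0,0],[0,0,0]],[[0,0,0],[0,0,0]]]'
python3 - <<'E'
from h import *
rep(bot.get_obs())
E
python3 -m creep '[[[0,0,1],[0,0,0]],[[0,0,1],[0,0,0]],[[0,0,0],[0,0,0]]]'
```

```text
clock: 13.05
eef_pos: [0.5653, -0.0979, 0.1473]
tool_rot: [-0.001, 1.0, 0.0, 0.0]
ft_force: [0.2, -0.2, -3.1]
grip_width: 0.0234
grasp_force: 59.8
t 13.05 tcp [ 0.5653 -0.0979  0.1473] yaw -179.9 tilt [0.0002 0.    ] q [-9.8 23.6  6.4 72.8  0.  -9.9] F [ 0.2 -0.2 -3.1] w 0.0234
clock: 13.42
eef_pos: [0.5651, -0.0979, 0.1452]
tool_rot: [-0.001, 1.0, 0.0, -0.0]
ft_force: [0.4, -0.7, -3.6]
grip_width: 0.023
grasp_force: 59.8
```

```bash
python3 -m creep '[[[0,0,0.7],[0,0,0]],[[0,0,0.7],[0,0,0]],[[0,0,0],[0,0,0]]]' | egrep 'eef|ft_f'
python3 -m creep '[[[0,0,0.7],[0,0,0]],[[0,0,0],[0,0,0]]]'| egrep 'eef|ft_f'
python3 -m creep '[[[0,0,0.7],[0,0,0]],[[0,0,0],[0,0,0]]]'| egrep 'eef|ft_f'
```

```text
eef_pos: [0.5651, -0.0979, 0.1438]
ft_force: [-0.7, 0.4, -3.5]
eef_pos: [0.5652, -0.0979, 0.1433]
ft_force: [0.3, 0.2, -4.6]
eef_pos: [0.5655, -0.0979, 0.1431]
ft_force: [-0.5, -0.6, 0.1]
```

Contact is at TCP 0.143, so the collar is about 11.7 mm above the face with a net ~4 N. I turn backward in small steps, following the rise.

```bash
for i in 1; do python3 -m creep '[[[0,0,-0.1],[0,0,-0.08]],[[0,0,-0.15],[0,0,-0.08]],[[0,0,0],[0,0,0]]]' | egrep 'eef|ft_f'; done
python3 -m creep '[[[0,0,-0.1],[0,0,-0.08]],[[0,0,-0.1],[0,0,-0.08]],[[0,0,0],[0,0,0]]]' | egrep 'eef|ft_f'
python3 - <<'E'
from h import *
rep(bot.get_obs())
E
```

```text
eef_pos: [0.5656, -0.0979, 0.1433]
ft_force: [-0.0, -0.1, 1.8]
eef_pos: [0.5655, -0.0978, 0.1434]
ft_force: [0.1, -0.2, 1.5]
t 15.05 tcp [ 0.5655 -0.0978  0.1434] yaw -161.7 tilt [0.001 0.   ] q [ -9.8  23.7   6.   72.2   0.  -28.2] F [ 0.1 -0.2  1.5] w 0.0237
```

```bash

python3 -m creep '[[[0,0,-0.12],[0,0,-0.08]],[[0,0,-0.12],[0,0,-0.08]],[[0,0,0],[0,0,0]]]' | egrep 'eef|ft_f'
python3 -m creep '[[[0,0,-0.12],[0,0,-0.08]],[[0,0,-0.12],[0,0,-0.08]],[[0,0,0],[0,0,0]]]' | egrep 'eef|ft_f'
```

```text
eef_pos: [0.5653, -0.0978, 0.1434]
ft_force: [-0.7, 0.1, 1.8]
eef_pos: [0.5652, -0.0981, 0.1435]
ft_force: [0.0, 0.8, 0.6]
```

```bash

python3 -m creep '[[[0,0,-0.12],[0,0,-0.08]],[[0,0,-0.12],[0,0,-0.08]],[[0,0,0],[0,0,0]]]' | egrep 'eef|ft_f'
```

```text
eef_pos: [0.5651, -0.0983, 0.1432]
ft_force: [-0.2, -1.4, -2.1]
```

```bash

python3 -m creep '[[[0,0,0.5],[0,0,0]],[[0,0,0],[0,0,0]]]' | egrep 'eef|ft_f'
python3 -m creep '[[[0,0,0.5],[0,0,0]],[[0,0,0],[0,0,0]]]' | egrep 'eef|ft_f'; python3 - <<'E'
from h import *
rep(bot.get_obs())
E
```

```text
eef_pos: [0.5653, -0.0982, 0.143]
ft_force: [0.7, 0.1, -2.3]
eef_pos: [0.5654, -0.0981, 0.1428]
ft_force: [0.1, -1.5, -0.5]
t 16.68 tcp [ 0.5654 -0.0981  0.1428] yaw -134.1 tilt [ 0.0006 -0.0005] q [ -9.8  23.7   5.9  72.2  -0.  -55.8] F [ 0.1 -1.5 -0.5] w 0.0234
```

```bash

python3 -m creep '[[[0,0,0],[0,0,-0.08]],[[0,0,0],[0,0,-0.08]],[[0,0,0],[0,0,0]]]' | egrep 'eef|ft_f'
python3 - <<'E'
from h import *
o=bot.get_obs(); print(o["ft_torque"])
for c in ("wrist",):
    o,p=grab(c,5); t=o["eef_pos"]; cv2.imwrite(f"pics/{c}4.png",p["image"])
    for tol in(.003,.0045):
        a=circ(p,o,.1105,[.022,.038],[.567,-.097],tol); b=circ(p,o,t[2]-.0155,[.024],t[:2],tol,rmax=.035); print(c,"ring-collar",a-b,"collar-tcp",b-t[:2])
rep(o)
E
```

```text
eef_pos: [0.5648, -0.0975, 0.1418]
ft_force: [0.8, -0.7, -4.5]
[-0.05893838 -0.24519081 -0.03383939]
circle z 0.1092 n 579 inl 295 c [ 0.5652 -0.0975]
circle z 0.1253 n 350 inl 189 c [ 0.5636 -0.0971]
wrist ring-collar [ 0.00157772 -0.0003886 ] collar-tcp [-0.00114173  0.00039138]
circle z 0.1092 n 572 inl 368 c [ 0.5647 -0.0976]
circle z 0.1253 n 352 inl 195 c [ 0.5636 -0.0973]
wrist ring-collar [ 0.00105834 -0.00039753] collar-tcp [-0.0011535   0.00027098]
t 17.05 tcp [ 0.5648 -0.0975  0.1418] yaw -124.9 tilt [-0.0012  0.0008] q [ -9.8  23.8   5.9  72.2   0.  -64.9] F [ 0.8 -0.7 -4.5] w 0.0237
```

View pics/wrist4.png

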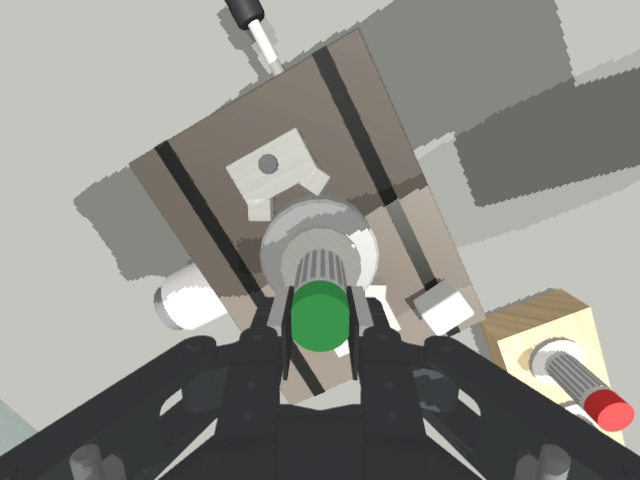

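The collar (320,262) sits in the ring's mouth (320,250). The force is back at the free value with z 1 mm lower, so the drop has begun. I check centring with the other cameras.

```bash

python3 - <<'E'
from h import *
for c in ("top","scene"):
    o,p=grab(c,4); t=o["eef_pos"]
    for tol in(.003,.0045):
        a=circ(p,o,.1105,[.022,.038],[.567,-.097],tol); b=circ(p,o,t[2]-.0155,[.024],t[:2],tol,rmax=.035); print(c,"ring-collar",a-b,"collar-tcp",b-t[:2])
rep(o);print(o["ft_torque"]); plan(o,[.5653,-.0978,o["eef_pos"][2]])
E
```

```text
circle z 0.1112 n 243 inl 100 c [ 0.5655 -0.0966]
circle z 0.1277 n 102 inl 57 c [ 0.5628 -0.0973]
top ring-collar [0.00273571 0.00069192] collar-tcp [-0.00204008  0.00035629]
circle z 0.1111 n 246 inl 106 c [ 0.5651 -0.0966]
circle z 0.1277 n 103 inl 58 c [ 0.5628 -0.0973]
top ring-collar [0.00225172 0.00067189] collar-tcp [-0.00203901  0.00035759]
circle z 0.1095 n 315 inl 133 c [ 0.5657 -0.0976]
circle z 0.1263 n 163 inl 72 c [ 0.5651 -0.0973]
scene ring-collar [ 0.00059438 -0.00029715] collar-tcp [0.00012351 0.0004682 ]
circle z 0.1095 n 323 inl 133 c [ 0.566  -0.0973]
circle z 0.1263 n 167 inl 77 c [ 0.5653 -0.0973]
scene ring-collar [ 6.79802640e-04 -3.76128074e-05] collar-tcp [0.00038209 0.00048376]
t 17.5 tcp [ 0.565  -0.0977  0.1425] yaw -124.9 tilt [-0.0004  0.0002] q [ -9.8  23.7   5.9  72.2   0.  -64.9] F [ 0.1 -0.9 -4.3] w 0.0237
[ 0.01695366 -0.03663462  0.02097503]
turn first [ 0.0005 -0.0001 -0.    ] then shift mm [-0.2 -0.3  0. ]
```

```bash

python3 -m creep '[[[-0.4,-0.5,0],[0,0,0]],[[0,0,0.7],[0,0,0]],[[0,0,0],[0,0,0]]]' | egrep 'eef|ft_f'
python3 -m creep '[[[0,0,0.7],[0,0,0]],[[0,0,0],[0,0,0]]]' | egrep 'eef|ft_f'; python3 -m creep '[[[0,0,0.5],[0,0,0]],[[0,0,0],[0,0,0]]]' | egrep 'eef|ft_f'
```

```text
eef_pos: [0.5657, -0.0978, 0.1418]
ft_force: [0.0, -0.5, -3.2]
eef_pos: [0.5657, -0.0978, 0.1411]
ft_force: [-0.0, -1.1, -3.6]
eef_pos: [0.5658, -0.0978, 0.1407]
ft_force: [-0.8, -0.3, -4.2]
```

Free travel continues below the earlier contact height, so I keep lowering gently.

```bash

python3 -m creep '[[[0,0,0.7],[0,0,0]],[[0,0,0],[0,0,0]]]' | egrep 'eef|ft_f'
python3 -m creep '[[[0,0,0.7],[0,0,0]],[[0,0,0],[0,0,0]]]' | egrep 'eef|ft_f'
```

```text
eef_pos: [0.5657, -0.0978, 0.1399]
ft_force: [-0.3, 0.6, -3.9]
eef_pos: [0.5658, -0.0978, 0.1393]
ft_force: [-0.4, 0.5, -4.2]
```

```bash

python3 -m creep '[[[0,0,0.7],[0,0,0]],[[0,0,0],[0,0,0]]]' | egrep 'eef|ft_f'
python3 -m creep '[[[0,0,0.6],[0,0,0]],[[0,0,0],[0,0,0]]]' | egrep 'eef|ft_f'
```

```text
eef_pos: [0.5659, -0.0978, 0.1391]
ft_force: [-0.2, 0.5, -1.1]
eef_pos: [0.5661, -0.0977, 0.139]
ft_force: [-2.7, 1.3, 4.5]
```

The gauge dropped and rests again at about 7.5 mm, having come down ~4 mm. I relieve the side load and screw forward at 12 mm per turn.

```bash

python3 -m creep '[[[0.15,0.2,-0.4],[0,0,0]],[[0,0,0.2],[0,0,0.1]],[[0,0,0.2],[0,0,0.1]],[[0,0,0],[0,0,0]]]' | egrep 'eef|ft_f'
python3 -m creep '[[[0,0,0.2],[0,0,0.1]],[[0,0,0.2],[0,0,0.1]],[[0,0,0],[0,0,0]]]' | egrep 'eef|ft_f'; python3 - <<'E'
from h import *
o=bot.get_obs(); rep(o); print(o["ft_torque"])
E
```

```text
eef_pos: [0.566, -0.0978, 0.1386]
ft_force: [-1.3, 1.0, 5.1]
eef_pos: [0.5661, -0.0978, 0.1383]
ft_force: [-1.6, 2.2, 5.7]
t 20.45 tcp [ 0.5661 -0.0978  0.1383] yaw -147.7 tilt [0.0016 0.    ] q [ -9.8  23.9   5.5  71.5   0.  -42.1] F [-1.6  2.2  5.7] w 0.0237
[ 0.26586499  0.30661381 -0.04918472]
```

```bash

python3 -m creep '[[[0.2,0.3,-0.3],[0,0.0015,0]],[[0,0,0.3],[0,0,0.16]],[[0,0,0.3],[0,0,0.16]],[[0,0,0],[0,0,0]]]' | egrep 'eef|ft_f'
python3 -m creep '[[[0,0,0.3],[0,0,0.16]],[[0,0,0.3],[0,0,0.16]],[[0,0,0],[0,0,0]]]' | egrep 'eef|ft_f'; python3 - <<'E'
from h import *
o=bot.get_obs(); rep(o); print(o["ft_torque"])
E
```

```text
eef_pos: [0.5657, -0.0978, 0.1376]
ft_force: [-0.9, 0.9, 4.3]
eef_pos: [0.5656, -0.0977, 0.137]
ft_force: [-1.1, 1.2, 4.9]
t 21.32 tcp [ 0.5656 -0.0977  0.137 ] yaw 175.8 tilt [-0.0004 -0.0009] q [-9.8 24.   5.4 71.5 -0.1 -5.6] F [-1.1  1.2  4.9] w 0.0237
[ 0.29936477  0.11477055 -0.0153508 ]
```

Tracking well: .1383 → .1370 over 36°. I continue.

```bash

python3 -m creep '[[[0,0,-0.2],[0,0,0]],[[0,0,0.3],[0,0,0.16]],[[0,0,0.3],[0,0,0.16]],[[0,0,0.3],[0,0,0.16]],[[0,0,0.3],[0,0,0.16]],[[0,0,0],[0,0,0]]]' | egrep 'eef|ft_f'
python3 -m creep '[[[0,0,0.3],[0,0,0.16]],[[0,0,0.3],[0,0,0.16]],[[0,0,0.3],[0,0,0.16]],[[0,0,0],[0,0,0]]]' | egrep 'eef|ft_f'; python3 - <<'E'
from h import *
o=bot.get_obs(); rep(o); print(o["ft_torque"])
E
```

```text
eef_pos: [0.5653, -0.0976, 0.1358]
ft_force: [-0.6, 2.1, 4.9]
eef_pos: [0.5653, -0.0975, 0.1348]
ft_force: [-0.6, 1.4, 4.5]
t 22.57 tcp [ 0.5653 -0.0975  0.1348] yaw 111.7 tilt [-0.0011 -0.0005] q [-9.8 24.   5.2 71.2 -0.  58.6] F [-0.6  1.4  4.5] w 0.0232
[ 0.36763164  0.13107263 -0.0283797 ]
```

```bash

python3 -m creep '[[[0,0,-0.1],[0,0,0]],[[0,0,0.3],[0,0,0.16]],[[0,0,0.3],[0,0,0.16]],[[0,0,0.3],[0,0,0.16]],[[0,0,0.3],[0,0,0.16]],[[0,0,0],[0,0,0]]]' | egrep 'eef|ft_f'
python3 -m creep '[[[0,0,0.3],[0,0,0.16]],[[0,0,0.3],[0,0,0.16]],[[0,0,0],[0,0,0]]]' | egrep 'eef|ft_f'; python3 - <<'E'
from h import *
o=bot.get_obs(); rep(o); print(o["ft_torque"])
E
```

```text
eef_pos: [0.5653, -0.0974, 0.1337]
ft_force: [-0.6, 3.3, 3.9]
eef_pos: [0.5653, -0.0973, 0.1331]
ft_force: [0.4, 3.7, 3.4]
t 23.7 tcp [ 0.5653 -0.0973  0.1331] yaw 56.7 tilt [-0.001  -0.0001] q [ -9.8  24.1   5.1  71.   -0.  113.6] F [0.4 3.7 3.4] w 0.0237
[ 0.62411622  0.02036532 -0.00842614]
```

```bash

python3 -m creep '[[[0.25,-0.15,0],[0,0,0]],[[0,0,0.25],[0,0,0.12]],[[0,0,0.25],[0,0,0.12]],[[0,0,0.2],[0,0,0.1]],[[0,0,0],[0,0,0]]]' | egrep 'eef|ft_f'
python3 - <<'E'
from h import *
o=bot.get_obs(); rep(o); print(o["ft_torque"])
E
python3 -m creep '[[[0,0,0.2],[0,0,0.1]],[[0,0,0.2],[0,0,0.1]],[[0,0,0],[0,0,0]]]' | egrep 'eef|ft_f'
python3 - <<'E'
from h import *
o=bot.get_obs(); rep(o); print(o["ft_torque"])
E
```

```text
eef_pos: [0.5656, -0.0976, 0.1325]
ft_force: [1.3, 1.2, 3.4]
t 24.32 tcp [ 0.5656 -0.0976  0.1325] yaw 37.1 tilt [-0.0005 -0.0011] q [-9.700e+00  2.410e+01  5.000e+00  7.090e+01 -1.000e-01  1.332e+02] F [1.3 1.2 3.4] w 0.024
[ 0.44856126 -0.13855757 -0.03595977]
eef_pos: [0.5656, -0.0975, 0.1321]
ft_force: [1.5, 1.2, 3.4]
t 24.7 tcp [ 0.5656 -0.0975  0.1321] yaw 25.6 tilt [-0.0005 -0.001 ] q [-9.700e+00  2.410e+01  5.000e+00  7.080e+01 -1.000e-01  1.446e+02] F [1.5 1.2 3.4] w 0.0234
[ 0.46084708 -0.24313634  0.00122788]
```

```bash

python3 -m creep '[[[0,0,0.2],[0,0,0.1]],[[0,0,0],[0,0,0]],[[0,0,0],[0,0,0]]]' | egrep 'eef|ft_f'
python3 - <<'E'
from h import *
o=bot.get_obs(); rep(o); print(o["ft_torque"])
for c in ("top","scene","wrist"):
    o,p=grab(c,5); t=o["eef_pos"]; P=cloud(p,o); r=np.hypot(P[...,0]-.5655,P[...,1]+.0977)
    print(c,[(round(float(np.median(P[m][:,2])),4),m.sum()) for m in ((r<.022)&(r>.0155)&(abs(P[...,2]-.116)<.008),(r>.027)&(r<.035)&(abs(P[...,2]-.11)<.006))])
cv2.imwrite("pics/scene5.png",cv2.resize(vision.camera("scene")["image"][180:360,80:320],None,fx=3,fy=3))
E
python3 -m creep '[[[0,0,0.15],[0,0,0.07]],[[0,0,0],[0,0,0]],[[0,0,0],[0,0,0]]]' | egrep 'eef|ft_f'
python3 - <<'E'
from h import *
o=bot.get_obs(); rep(o); print(o["ft_torque"])
E
```

```text
eef_pos: [0.5655, -0.0975, 0.132]
ft_force: [1.5, 1.4, 3.8]
t 25.07 tcp [ 0.5655 -0.0975  0.132 ] yaw 19.8 tilt [-0.0006 -0.0011] q [-9.700e+00  2.410e+01  4.900e+00  7.080e+01 -1.000e-01  1.504e+02] F [1.5 1.4 3.8] w 0.0234
[ 0.29238804 -0.33022436 -0.01279813]
top [(0.1174, np.int64(139)), (0.1112, np.int64(429))]
scene [(0.1158, np.int64(281)), (0.1097, np.int64(651))]
wrist [(0.1155, np.int64(1495)), (0.1093, np.int64(2951))]
eef_pos: [0.5652, -0.0974, 0.1319]
ft_force: [1.5, 0.8, 5.5]
t 26.25 tcp [ 0.5652 -0.0974  0.1319] yaw 15.7 tilt [-0.0012 -0.0007] q [-9.700e+00  2.410e+01  4.900e+00  7.080e+01 -1.000e-01  1.546e+02] F [1.5 0.8 5.5] w 0.0233
[ 0.22503936 -0.30139825  0.00613237]
```

The collar top is 6.1–6.2 mm above the face and the collar is 6 mm thick, so it is nearly home. A few more small turns, watching force and torque.

```bash

python3 -m creep '[[[0,0,0.1],[0,0,0.07]],[[0,0,0],[0,0,0]]]' | egrep 'eef|ft_f'
python3 - <<'E'
from h import *
o=bot.get_obs(); rep(o); print(o["ft_torque"])
E
python3 -m creep '[[[0,0,0.1],[0,0,0.07]],[[0,0,0],[0,0,0]]]' | egrep 'eef|ft_f'
python3 - <<'E'
from h import *
o=bot.get_obs(); rep(o); print(o["ft_torque"])
E
```

```text
eef_pos: [0.565, -0.0974, 0.1318]
ft_force: [1.1, 0.1, 6.0]
t 26.5 tcp [ 0.565  -0.0974  0.1318] yaw 11.6 tilt [-0.0014 -0.0007] q [-9.800e+00  2.410e+01  4.900e+00  7.080e+01 -1.000e-01  1.586e+02] F [1.1 0.1 6. ] w 0.0234
[ 0.16897031 -0.20809165 -0.02327612]
eef_pos: [0.565, -0.0974, 0.1318]
ft_force: [0.8, 0.4, 6.1]
t 26.75 tcp [ 0.565  -0.0974  0.1318] yaw 7.6 tilt [-0.0013 -0.0006] q [ -9.7  24.1   4.9  70.8  -0.  162.6] F [0.8 0.4 6.1] w 0.0237
[ 0.25600743 -0.24879279 -0.00415913]
```

Height is flat now (.1318) over the last 8°, so the collar is seated. Release and back off straight up.

```bash

python3 -m creep '[[[0,0,0],[0,0,0]],[[0,0,0],[0,0,0]],[[0,0,0],[0,0,0]],[[0,0,0],[0,0,0]],[[0,0,0],[0,0,0]],[[0,0,0],[0,0,0]]]' 85 
python3 -m creep '[[[0,0,-15],[0,0,0]],[[0,0,-30],[0,0,0]],[[0,0,-40],[0,0,0]],[[0,0,-40],[0,0,0]],[[0,0,0],[0,0,0]],[[0,0,0],[0,0,0]]]'
python3 - <<'E'
from h import *
for c in ("top","scene","wrist"):
    o,p=grab(c,5); P=cloud(p,o); r=np.hypot(P[...,0]-.5655,P[...,1]+.0977)
    f=lambda m:(np.round(np.linalg.lstsq(np.c_[P[m][:,:2]-[.5655,-.0977],np.ones(m.sum())],P[m][:,2],rcond=None)[0],4),m.sum())
    print(c,f((r<.022)&(r>.0155)&(abs(P[...,2]-.1165)<.003)),f((r>.027)&(r<.035)&(abs(P[...,2]-.1105)<.004)))
    if c=="scene": cv2.imwrite("pics/scene6.png",cv2.resize(p["image"][180:360,80:320],None,fx=3,fy=3))
    if c=="wrist": cv2.imwrite("pics/wrist6.png",p["image"])
rep(o)
E
```

```text
clock: 27.5
eef_pos: [0.5653, -0.0974, 0.1315]
tool_rot: [0.998, 0.067, -0.001, 0.0]
ft_force: [0.3, -0.3, 0.4]
grip_width: 0.085
grasp_force: 0.0
clock: 28.25
eef_pos: [0.5654, -0.0973, 0.2569]
tool_rot: [0.998, 0.067, -0.0, 0.0]
ft_force: [-0.1, 0.2, -1.3]
grip_width: 0.0849
grasp_force: 0.0
top (array([-1.300e-03,  1.000e-04,  1.172e-01]), np.int64(242)) (array([ 0.0021, -0.0009,  0.1113]), np.int64(520))
scene (array([-0.0031,  0.0013,  0.1157]), np.int64(286)) (array([ 0.0009, -0.0016,  0.1097]), np.int64(658))
wrist (array([-0.0053, -0.0013,  0.1151]), np.int64(615)) (array([-0.0005,  0.0003,  0.109 ]), np.int64(1440))
t 28.75 tcp [ 0.5653 -0.0973  0.2562] yaw 7.7 tilt [-0.0018 -0.0007] q [-9.700e+00  2.180e+01  1.990e+01  8.820e+01 -1.000e-01  1.626e+02] F [ 0.4 -1.1 -0.1] w 0.0849
```

View pics/scene6.png

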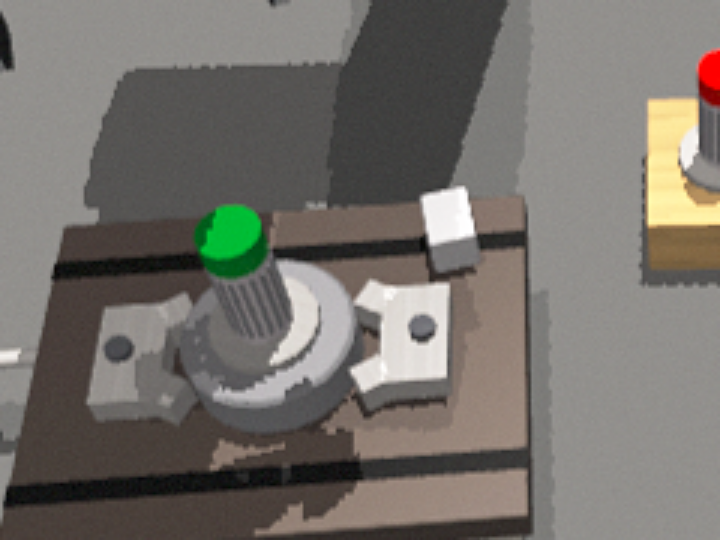

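The gauge stands upright at about (255,300), with its collar flat on the ring (height step 5.9–6.1 mm in all three cameras). The block and jaws are undisturbed, so I hand in.

```bash
python3 -c "
from workcell import workorder; print(workorder.job_done())"
```

```text
the job is handed in; nothing more can be done
None
```

The green-banded GO gauge is screwed home in the ring with its collar on the face, released, and the job is handed in at about 29 s. Turned back about 55°, it rode up only about 0.4 mm, then dropped about 4 mm as the starts passed. The other gauges and the steel block were left alone.

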